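Free the glued-up catch and open the craft box

TASK

The turn-catch of the plywood craft box is seized with dried glue: take its wing knob, rock it back and forth in small arcs until it breaks free, then turn it counterclockwise (seen from above) about a quarter turn so that its tongue clears the lid. Then swing the lid up by its loop handle, past vertical, and lower it gently onto its stop rail, without dropping it. Leave the glue bottle, the mug and the tape where they stand.

Things in the scene. Friction and masses are not known exactly. Their poses are not given: they have to be found in the camera images.
- box: Plywood craft box, 240 (x) by 130 (y) by 85 mm high, fixed; origin at the centre of its underside, z up. Lid hinged along the -y side; catch and lid handle on the +y side. A post 36 mm square, 93 mm high, outside the +y wall at x = -80 carries the catch. A steel stop rail for the open lid is at y = -104, z = 121 mm.
- catch (a joint): Turn of the catch, rad, + counterclockwise from above. Near 0 its tongue holds the lid; clear above 1.2, end 1.6. Seized: at first it moves only 0.26 either side of 0, to firm stops (do not force). Each swing beyond 0.15, to alternate sides with a 0.2 s pause, breaks one step of glue; after 3 to 8 swings (varies) it is free to turn in +. Friction 0.06 N m; stays where left.
- catch_grip (a point): Centre of the catch's black wing knob, on its turning axis, 122 mm above the table, at (-80, 85) mm in the box frame. Wing: upright bar 46 mm long (along this point's y), 11 thick (x), 30 high, top at 137 mm. Parallel to it below, the tongue (36 mm from the axis, 12 wide, along -y, over the lid) tops at 100 mm, the hub at 108, the lid at 93.
- lid (a joint): Angle of the lid (rad): 0 shut, positive as it opens about the hinge, 1.57 upright, 2.3 resting on the stop rail. The lid (0.28 kg) falls by its own weight, shut or open, unless held.
- lid_handle (a point): Middle of the lid's loop handle: round steel bar 10 mm thick, 80 long, parallel to the box's x, in the lid's plane, 48 mm outside its free edge, 178 mm from the hinge axis; at (40, 113, 89) mm in the box frame when shut. The loop is open (70 by 43 mm clear), nothing beneath it. The bar may turn between the fingers as the lid swings.
- lid_hinge (a point): Point on the lid's hinge axis, at (0, -65, 89) mm in the box frame; the axis is along the box's x. The handle bar moves on a circle of 178 mm radius about it, from the +y side over the top to the -y side.
- glue_bottle: Bystander: white glue bottle, 48 mm across, 110 mm high; origin at the centre of its underside.
- mug: Bystander: white mug with a terracotta-coloured cover, 94 mm across, 115 mm high, handle to its +y; origin at the centre of its underside.
- tape: Bystander: roll of tape lying flat, 72 mm across, 22 mm high; origin at the centre of its underside.

How it is judged:
On the way, in this order (a step that is already met when the one before it is completed fails the run):
1. the catch has broken free and its tongue is turned clear of the lid, the lid still shut (value of joint catch above 1.2 rad and value of joint lid below 0.1 rad), for 0.2 s.
2. the lid is swung past vertical, not yet on its stop (value of joint lid between 1.6 and 2.2 rad), for 0.1 s.
At the end, for the whole second after the job is handed in: The lid rests, still, on its stop rail (angle above 2.22 of 2.3 rad) and the catch is left turned clear (above 1.15 rad) (value of joint lid above 2.22 rad and velocity of joint lid between -0.05 and 0.05 rad/s and value of joint catch above 1.15 rad); the robot touches nothing.
It fails at once if the lid drops onto its stop: it turns faster than 2 rad/s within 0.2 rad of it (value of joint lid above 2.1 rad and velocity of joint lid above 2 rad/s).
It fails at once if a bystander (glue bottle, mug or tape) is shifted by more than 30 mm (distance of any of glue_bottle, mug, tape from where it was at the start of the episode above 0.03 m).
It also fails if it takes over 61 s, if anything falls off the work surface, if the arm or the gripper's body presses on something with over 40 N, if the wrist force passes 120 N, or if a joint passes its speed limit or range.

ROBOT

A 6-joint arm with a two-finger parallel gripper is mounted at the origin on the work surface. World frame = base frame: x ahead of the robot, y to its left, z up, the work surface at z = 0. Lengths are in m, angles in rad, forces in N, time in s.
With the tool pointing down it reaches from about 0.25 to 0.725 m from the base axis. Payload 4 kg.
Tool frame: the origin (TCP) lies on the centre line of the jaws, within the pads' length; the fingertips stand ahead of it and the grasp point (between the pads) lies 11 mm behind it (bot.tip_extent is the z of the fingertips in the tool frame, in m); z points along the fingers, y is the direction in which the jaws open and shut (so a half turn about z gives the same grasp; the last joint's range is limited). The gripper opens to 85 mm and grips with 20 to 120 N. Pads are 22 mm wide; open, the fingers measure 114 mm over their backs; the gripper's body (76 mm by 85 mm) begins 54 mm behind the grasp point. The pads swing forward as they close: fully open they stand 13 mm farther back than shut.
Start: joints at [1.171, 0.241, 0.005, 1.335, 0, 1.571], TCP at [0.195, 0.461, 0.219] pointing down, gripper open.
Joint ranges: [-2.72, 2.72], [-1.05, 1.87], [-1.09, 1.28], [-1.99, 2.15], [-1.42, 1.44], [-3.14, 3.14]. Speed limits (rad/s): [2.79, 2.79, 3.14, 3.14, 3.14, 3.14].

INTERFACE

Orientations are given as a unit quaternion [x, y, z, w].
In Python, from workcell import bot gives the robot as it stands.
- The arm moves only by the shell command python3 -m jog 'ROWS'. ROWS is JSON, a list that holds one entry, the list of rows, each a list of 7 numbers: the shift along the world's x, y, z in m, then the turn, a rotation vector about the world's x, y, z in degrees, then the closure in counts, from 0 (fully open) to 255 (shut). In form: [[[tx, ty, tz, ax, ay, az, fingers], ...]]. A call has 1 to 10 rows; each row is the pose to reach, as a shift and turn from the pose commanded when the call began; what a row does not reach only later rows make up. A row lasts 1/12 s, in which the tool goes at most 41.7 mm and 7.16 degrees, less where a joint would pass 70% of its speed; a pose out of reach is approached as far as the arm can. A call with a gripper value outside its range is refused whole. The fingers move at their own pace and stop on an object; the grip force is fixed at half the most. Time passes only in rows, so rows that repeat a pose let the fingers close. It gives the time, the measured TCP pose, the force and the opening at its end, in the units of the state.
- bot.get_obs(): the state, without advancing time (a new reading comes with each control period).
- bot.camera(name): name is "side" or "top"; returns the picture (384x512x3 uint8, blue, green, red); there is no depth.
- bot.camera_model(name): a dict with "K" (3x3 intrinsics, pixels), "k1" (the pictures are not rectified: a ray, as slopes to the right and down, at radius r is drawn at 1 + k1 r^2 times it, then the intrinsics apply), "T" (4x4, takes a point from camera to world coordinates). Camera axes: x right, y down, z forward; pixel columns grow to the right and rows downward; lengths in m; the calibration is good to about 2 mm. A picture is of the moment at which its call begins. camera_model takes no time and is no camera call.
- bot.job_done(): hands the job in, once; it reports no verdict.
The state is a dict: "clock": time; "joint_pos": joint angles; "joint_vel": joint speeds; "tau": joint torques, N m; "eef_pos": TCP position; "tool_rot": TCP orientation; "ft_force": force on the tool from outside, world axes, zero at the start; "ft_torque": the same for the moment, N m; "grip_width": finger opening in m.
Only numpy, scipy, OpenCV 4.12 (cv2) and the standard library are available. Lean on these libraries where they do the work, as an engineer would, in place of code of your own. Each camera call takes 0.05 s, during which the arm holds its last target. There are 200 camera calls.

## Working session

There is one attempt and no reset: what is moved stays moved. The work goes in short steps, Python scripts to look and compute and a shell command to move; the robot and the scene stay as the last step left them, time stands still between calls to the robot, and variables do not carry over. Pictures are saved under pics/ and viewed, about 8 in all and at most 12, crops included, and the job is handed in when it is done.

```bash
mkdir -p pics
cat > h.py <<'E'
import numpy as np, cv2
from workcell import bot
def ray(name,u,v):
    m=bot.camera_model(name);K=np.array(m["K"]);T=np.array(m["T"])
    p=cv2.undistortPoints(np.array([[[u,v]]],float),K,np.array([m["k1"],0,0,0,0]))[0,0] 
    d=T[:3,:3]@np.array([p[0],p[1],1]);return T[:3,3],d
def onz(name,u,v,z):
    o,d=ray(name,u,v);return (o+d*(z-o[2])/d[2])
def proj(name,P):
    m=bot.camera_model(name);T=np.linalg.inv(np.array(m["T"]))
    return cv2.projectPoints(np.array([P],float),cv2.Rodrigues(T[:3,:3])[0],T[:3,3],np.array(m["K"]),np.array([m["k1"],0,0,0,0]))[0][0,0]
E
python3 - <<'E'
from h import *
for n in("top","side"):
    cv2.imwrite(f"pics/{n}0.png",bot.camera(n)); m=bot.camera_model(n);print(n,np.round(m["T"],3).tolist(),m["k1"],np.round(m["K"],1).tolist())
print(bot.get_obs(),bot.tip_extent)
E
```

```text
top [[-0.013, -0.998, 0.069, 0.458], [-1.0, 0.013, -0.004, 0.004], [0.003, -0.069, -0.998, 1.657], [0.0, 0.0, 0.0, 1.0]] -0.2114694690943391 [[483.5, 0.0, 260.8], [0.0, 483.5, 195.7], [0.0, 0.0, 1.0]]
side [[0.695, -0.409, 0.591, -0.399], [-0.719, -0.399, 0.569, -0.925], [0.003, -0.82, -0.572, 1.032], [0.0, 0.0, 0.0, 1.0]] 0.07223502437997051 [[497.1, 0.0, 257.0], [0.0, 497.1, 188.5], [0.0, 0.0, 1.0]]
{'clock': 0.1, 'joint_pos': array([ 1.17100741e+00,  2.41303991e-01,  3.86344814e-03,  1.33519926e+00,
       -4.23762313e-05,  1.57080794e+00]), 'joint_vel': array([ 0.00148828, -0.0024114 ,  0.00391595,  0.00090694, -0.00077945,
       -0.0004192 ]), 'tau': array([ 1.47458086e-04, -3.73137438e+01,  2.53010470e+01,  1.08672658e-02,
       -5.99337795e-06, -5.22757006e-06]), 'eef_pos': array([0.19439643, 0.46002716, 0.21832052]), 'tool_rot': array([ 1.98571478e-01,  9.80085975e-01, -9.07593234e-04, -1.62254489e-04]), 'ft_force': array([-0.06699074,  0.01300895, -0.16015909]), 'ft_torque': array([ 0.03951711,  0.01995869, -0.01440559]), 'grip_width': 0.08550913105074978} 0.008
```

View pics/top0.png

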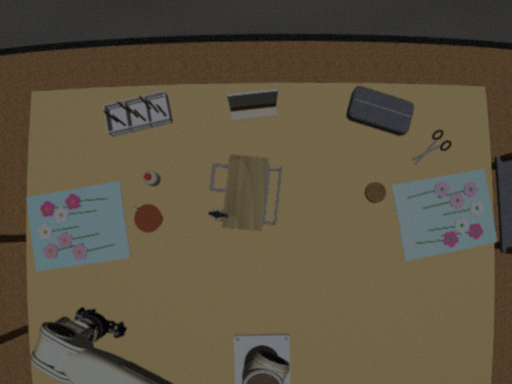

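View pics/side0.png

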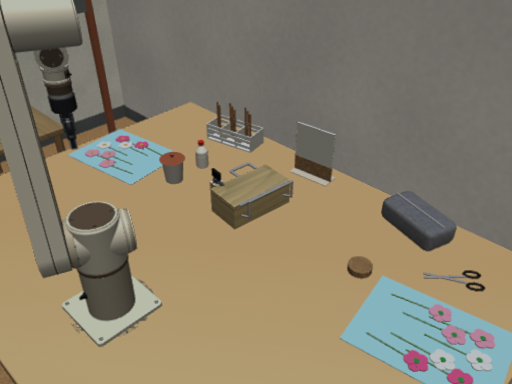

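The top view shows the box around (247,193), the catch at (218,214), the handle bar at about (213,178), the stop rail on the right at (278,195), the mug at (148,218) and the bottle at (151,178). Next I'll take enlarged crops.

Run:
```python
from h import *
a=cv2.imread("pics/top0.png")[145:241,196:292]
b=cv2.imread("pics/side0.png")[155:227,200:300]
a=cv2.resize(a,(480,480),interpolation=cv2.INTER_CUBIC);a=cv2.convertScaleAbs(a,alpha=1.7)
cv2.imwrite("pics/topc.png",a)
```

```text
(no output)
```

View pics/topc.png

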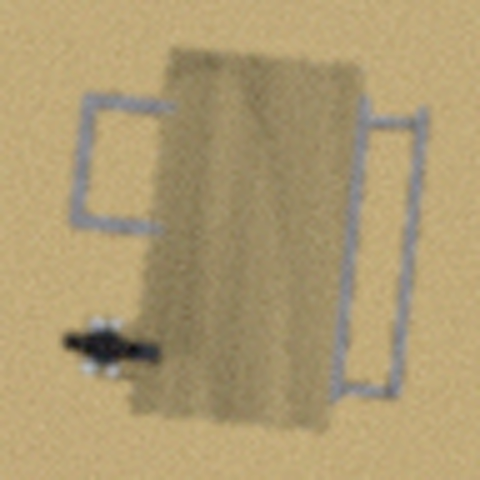

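The crop shows the lid corners at (172,48), (362,67), (328,432) and (132,412). The handle bar runs from (88,98) to (76,225), and the hub is centred at about (104,347) with its wing to the left and right.

Run:
```python
from h import *
f=lambda c,z:onz("top",(c[0]+.5)/5-.5+196,(c[1]+.5)/5-.5+145,z)
L=np.array([f(c,.093) for c in[(172,48),(362,67),(328,432),(132,412)]]);print(L.round(4).tolist(),np.linalg.norm(L-np.roll(L,1,0),axis=1))
c=L.mean(0);e=(L[0]-L[3]+L[1]-L[2]);e2=(L[0]-L[1]+L[3]-L[2]);y=np.arctan2(e[1],e[0]);print("yaw",np.degrees(y),np.degrees(np.arctan2(-e2[0],e2[1])))
h1,h2=f((86,100),.089),f((77,225),.089);print("bar",h1,h2,(h1+h2)/2,np.degrees(np.arctan2(*(h1-h2)[1::-1])))
k=f((104,347),.122);print("knob",k,"rail",f((425,112),.121),f((397,395),.121))
R=lambda a:np.array([[np.cos(a),-np.sin(a)],[np.sin(a),np.cos(a)]])
hb=(h1+h2)/2
v=(hb-k)[:2];yy=np.arctan2(v[1],v[0])-np.arctan2(28,120);print("yaw2",np.degrees(yy),np.linalg.norm(v))
for n,q,p in(("lid",c,(0,0)),("bar",hb,(.04,.113)),("knob",k,(-.08,.085))):print(n,q[:2]-R(y)@p)
im=cv2.imread("pics/side0.png");hsv=cv2.cvtColor(im,cv2.COLOR_BGR2HSV);s=hsv[165:195,205:230];m=s[...,2]<50
ys,xs=np.nonzero(m);print("side knob px",xs.mean()+205,ys.mean()+165,len(xs),"pred",proj("side",[*k[:2],.122]))
for u,v,z in((151,179,.11),(148,218,.115)):print(onz("top",u,v,z))
```

```text
[[0.703, 0.0964, 0.093], [0.6888, -0.0277, 0.093], [0.4514, -0.0022, 0.093], [0.4659, 0.1244, 0.093]] [0.23880134 0.12484812 0.23872516 0.12744829]
yaw -6.4224538463273415 -6.543047345477726
bar [0.67012338 0.15327999 0.089     ] [0.58805756 0.15957929 0.089     ] [0.62909047 0.15642964 0.089     ] -4.389366259469468
knob [0.5072345  0.13960396 0.122     ] rail [ 0.65503499 -0.0670048   0.121     ] [ 0.47437657 -0.04626391  0.121     ]
yaw2 -5.2724202407748875 0.12301211195434196
lid [0.57726546 0.04771282]
bar [0.57670151 0.04861315]
knob [0.57722447 0.04618873]
side knob px 215.74025974025975 175.3896103896104 77 pred [215.30272859 173.54904442]
[0.62364641 0.35368265 0.11      ]
[0.49692757 0.36221774 0.115     ]
```

The three estimates agree: box at about (0.577, 0.0475) with yaw -6.3°. That puts the knob at (0.507, 0.1405) and the handle at (0.629, 0.1555). I'll move above the knob now, with the jaw axis along box x.

```bash
python3 -m jog '[[[0.312,-0.32,0,0,0,-73.4,0],[0.312,-0.32,0,0,0,-73.4,0],[0.312,-0.32,0,0,0,-73.4,0],[0.312,-0.32,0,0,0,-73.4,0],[0.312,-0.32,0,0,0,-73.4,0],[0.312,-0.32,0,0,0,-73.4,0],[0.312,-0.32,0,0,0,-73.4,0],[0.312,-0.32,0,0,0,-73.4,0],[0.312,-0.32,0,0,0,-73.4,0],[0.312,-0.32,0,0,0,-73.4,0]]]'
cat >> h.py <<'E'
from scipy.spatial.transform import Rotation as Rn
def st():
    o=bot.get_obs();M=Rn.from_quat(o["tool_rot"]).as_matrix()
    print("t%.2f"%o["clock"],"p",o["eef_pos"].round(4),"yaw_y %.1f"%np.degrees(np.arctan2(M[1,1],M[0,1])),"z",M[:,2].round(3),"q",o["joint_pos"].round(2),"F",o["ft_force"].round(1),"T",o["ft_torque"].round(2),"w %.4f"%o["grip_width"])
E
python3 -c "
from h import *;st()"
```

```text
clock: 0.93
eef_pos: [0.4863, 0.1603, 0.2188]
tool_rot: [0.737, 0.676, -0.0, -0.0]
ft_force: [1.2, 1.5, 1.0]
grip_width: 0.0852
t0.93 p [0.4863 0.1603 0.2188] yaw_y -4.9 z [-0.001 -0.    -1.   ] q [0.32 0.27 0.04 1.34 0.   1.97] F [1.2 1.5 1. ] T [ 0.05 -0.02  0.03] w 0.0852
```

```bash
python3 -m jog '[[[0.021,-0.022,-0.03,0,0,-1.8,0],[0.021,-0.022,-0.06,0,0,-1.8,0],[0.021,-0.022,-0.085,0,0,-1.8,0],[0.021,-0.022,-0.097,0,0,-1.8,0],[0.021,-0.022,-0.097,0,0,-1.8,0]]]'
python3 -c "
from h import *;st()
a=bot.camera('top')[190:240,186:256];b=bot.camera('side')[140:210,190:280]
a=cv2.resize(a,(560,400),interpolation=2);b=cv2.resize(b,None,fx=5,fy=5,interpolation=2)
c=np.zeros((400,780,3),np.uint8);c[:400,:350]=a[:,105:455];c[:350,350:780]=b[:,:430];cv2.imwrite('pics/g1.png',cv2.convertScaleAbs(c,alpha=1.6))"
```

```text
clock: 1.35
eef_pos: [0.5035, 0.1389, 0.118]
tool_rot: [0.745, 0.667, -0.004, -0.002]
ft_force: [0.2, 0.1, -0.4]
grip_width: 0.0856
t1.35 p [0.5035 0.1389 0.118 ] yaw_y -6.4 z [-0.008 -0.002 -1.   ] q [ 0.27  0.36 -0.11  1.12  0.    1.95] F [ 0.2  0.1 -0.4] T [-0.04 -0.02  0.1 ] w 0.0856
```

View pics/g1.png

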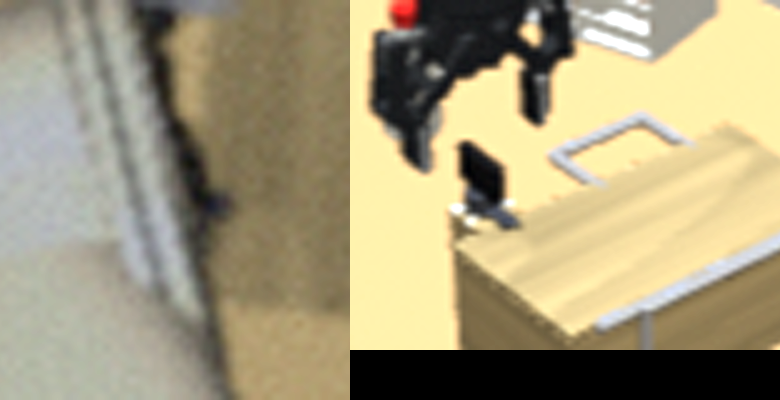

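The side crop shows the open fingers on either side of the upright wing, which is at about (480,170) in the crop. I'll close on it.

```bash
python3 -m jog '[[[0,0,0,0,0,0,0],[0,0,0,0,0,0,0],[0,0,0,0,0,0,255],[0,0,0,0,0,0,255],[0,0,0,0,0,0,255],[0,0,0,0,0,0,255],[0,0,0,0,0,0,255],[0,0,0,0,0,0,255],[0,0,0,0,0,0,255],[0,0,0,0,0,0,255]]]'
python3 -c "
from h import *;st()"
```

```text
clock: 2.28
eef_pos: [0.5073, 0.1402, 0.1224]
tool_rot: [0.745, 0.667, 0.001, 0.001]
ft_force: [1.8, -0.2, -0.2]
grip_width: 0.0074
t2.28 p [0.5073 0.1402 0.1224] yaw_y -6.3 z [ 0.002 -0.    -1.   ] q [ 0.27  0.35 -0.1   1.12 -0.    1.95] F [ 1.8 -0.2 -0.2] T [-0.1  -0.53 -0.11] w 0.0074
```

```bash
python3 -m jog '[[[0,0,0,0,0,7,255],[0,0,0,0,0,12.5,255],[0,0,0,0,0,12.5,255],[0,0,0,0,0,12.5,255],[0,0,0,0,0,12.5,255]]]'
python3 -c "
from h import *;st()"
```

```text
clock: 2.7
eef_pos: [0.5073, 0.1402, 0.1224]
tool_rot: [0.669, 0.743, 0.001, 0.001]
ft_force: [3.3, -1.4, 0.1]
grip_width: 0.0076
t2.70 p [0.5073 0.1402 0.1224] yaw_y 6.1 z [ 0.002 -0.    -1.   ] q [ 0.27  0.35 -0.1   1.12 -0.    1.74] F [ 3.3 -1.4  0.1] T [-0.18 -0.77 -0.01] w 0.0076
```

```bash
python3 -m jog '[[[0,0,0,0,0,-7,255],[0,0,0,0,0,-14,255],[0,0,0,0,0,-21,255],[0,0,0,0,0,-25,255],[0,0,0,0,0,-25,255],[0,0,0,0,0,-25,255],[0,0,0,0,0,-25,255],[0,0,0,0,0,-25,255]]]'
python3 -c "
from h import *;st()"
python3 -m jog '[[[0,0,0,0,0,7,255],[0,0,0,0,0,14,255],[0,0,0,0,0,21,255],[0,0,0,0,0,25,255],[0,0,0,0,0,25,255],[0,0,0,0,0,25,255],[0,0,0,0,0,25,255],[0,0,0,0,0,25,255]]]'
python3 -c "
from h import *;st()"
```

```text
clock: 3.37
eef_pos: [0.507, 0.1401, 0.1224]
tool_rot: [0.813, 0.582, 0.0, 0.001]
ft_force: [4.2, -2.0, 1.5]
grip_width: 0.0076
t3.37 p [0.507  0.1401 0.1224] yaw_y -18.8 z [ 0.001 -0.    -1.   ] q [ 0.27  0.35 -0.1   1.12 -0.    2.17] F [ 4.2 -2.   1.5] T [-0.37 -0.87 -0.07] w 0.0076
clock: 4.03
eef_pos: [0.5072, 0.1401, 0.1224]
tool_rot: [0.668, 0.744, 0.0, 0.001]
ft_force: [5.8, -1.8, 1.6]
grip_width: 0.0077
t4.03 p [0.5072 0.1401 0.1224] yaw_y 6.1 z [ 0.002 -0.    -1.   ] q [ 0.27  0.35 -0.1   1.12 -0.    1.73] F [ 5.8 -1.8  1.6] T [-0.49 -1.21  0.03] w 0.0077
```

```bash
python3 -m jog '[[[0,0,0,0,0,-7,255],[0,0,0,0,0,-14,255],[0,0,0,0,0,-21,255],[0,0,0,0,0,-25,255],[0,0,0,0,0,-25,255],[0,0,0,0,0,-25,255],[0,0,0,0,0,-25,255],[0,0,0,0,0,-25,255]]]'
python3 -m jog '[[[0,0,0,0,0,7,255],[0,0,0,0,0,14,255],[0,0,0,0,0,21,255],[0,0,0,0,0,25,255],[0,0,0,0,0,25,255],[0,0,0,0,0,25,255],[0,0,0,0,0,25,255],[0,0,0,0,0,25,255]]]'
python3 -m jog '[[[0,0,0,0,0,-7,255],[0,0,0,0,0,-14,255],[0,0,0,0,0,-21,255],[0,0,0,0,0,-25,255],[0,0,0,0,0,-25,255],[0,0,0,0,0,-25,255],[0,0,0,0,0,-25,255],[0,0,0,0,0,-25,255]]]'
python3 -m jog '[[[0,0,0,0,0,7,255],[0,0,0,0,0,14,255],[0,0,0,0,0,21,255],[0,0,0,0,0,25,255],[0,0,0,0,0,25,255],[0,0,0,0,0,25,255],[0,0,0,0,0,25,255],[0,0,0,0,0,25,255]]]'
python3 -m jog '[[[0,0,0,0,0,-7,255],[0,0,0,0,0,-14,255],[0,0,0,0,0,-21,255],[0,0,0,0,0,-25,255],[0,0,0,0,0,-25,255],[0,0,0,0,0,-25,255],[0,0,0,0,0,-25,255],[0,0,0,0,0,-25,255]]]'
python3 -c "
from h import *;st()"
```

```text
clock: 4.7
eef_pos: [0.507, 0.1401, 0.1224]
tool_rot: [0.814, 0.582, 0.0, 0.0]
ft_force: [4.6, -1.9, 2.8]
grip_width: 0.0076
clock: 5.37
eef_pos: [0.5072, 0.1401, 0.1224]
tool_rot: [0.668, 0.744, 0.0, 0.001]
ft_force: [4.8, -1.0, 1.6]
grip_width: 0.0078
clock: 6.03
eef_pos: [0.507, 0.1401, 0.1224]
tool_rot: [0.814, 0.582, 0.0, 0.0]
ft_force: [4.7, -1.9, 2.4]
grip_width: 0.0073
clock: 6.7
eef_pos: [0.5072, 0.1404, 0.1224]
tool_rot: [0.668, 0.744, 0.001, 0.0]
ft_force: [4.4, 0.1, 2.5]
grip_width: 0.0078
clock: 7.37
eef_pos: [0.5071, 0.1404, 0.1224]
tool_rot: [0.813, 0.582, 0.001, 0.0]
ft_force: [4.8, -0.9, 2.3]
grip_width: 0.0075
t7.37 p [0.5071 0.1404 0.1224] yaw_y -18.9 z [ 0.001  0.    -1.   ] q [ 0.27  0.35 -0.1   1.12  0.    2.17] F [ 4.8 -0.9  2.3] T [-0.13 -1.08 -0.1 ] w 0.0075
```

```bash
python3 -m jog '[[[0,0,0,0,0,7,255],[0,0,0,0,0,14,255],[0,0,0,0,0,21,255],[0,0,0,0,0,25,255],[0,0,0,0,0,25,255],[0,0,0,0,0,25,255],[0,0,0,0,0,25,255],[0,0,0,0,0,30,255],[0,0,0,0,0,34,255],[0,0,0,0,0,34,255]]]'
python3 -c "
from h import *;st()"
```

```text
clock: 8.2
eef_pos: [0.5072, 0.1404, 0.1225]
tool_rot: [0.607, 0.795, 0.001, 0.001]
ft_force: [5.9, -0.5, 2.4]
grip_width: 0.0075
t8.20 p [0.5072 0.1404 0.1225] yaw_y 15.3 z [ 0.002  0.    -1.   ] q [ 0.27  0.35 -0.1   1.12 -0.    1.57] F [ 5.9 -0.5  2.4] T [-0.19 -1.14  0.02] w 0.0075
```

The catch is free: it is at +21.6° with no resisting torque. I'll turn it to about +84°.

```bash
python3 -m jog '[[[0,0,0,0,0,7,255],[0,0,0,0,0,14,255],[0,0,0,0,0,21,255],[0,0,0,0,0,28,255],[0,0,0,0,0,35,255],[0,0,0,0,0,42,255],[0,0,0,0,0,49,255],[0,0,0,0,0,56,255],[0,0,0,0,0,62,255],[0,0,0,0,0,62,255]]]'
python3 -c "
from h import *;st()"
python3 -m jog '[[[0,0,0,0,0,0,255],[0,0,0,0,0,0,255],[0,0,0,0,0,0,0],[0,0,0,0,0,0,0],[0,0,0,0,0,0,0],[0,0,0,0,0,0,0],[0,0,0.03,0,0,0,0],[0,0,0.07,0,0,0,0],[0,0,0.1,0,0,0,0],[0,0,0.1,0,0,0,0]]]'
python3 -c "
from h import *;st()
b=bot.camera('side')[110:230,180:310]
b=cv2.resize(b,None,fx=5,fy=5,interpolation=2);cv2.imwrite('pics/g2.png',cv2.convertScaleAbs(b,alpha=1.4))"
```

```text
clock: 9.03
eef_pos: [0.5074, 0.1405, 0.1224]
tool_rot: [0.11, 0.994, 0.0, 0.001]
ft_force: [5.1, 0.1, 2.1]
grip_width: 0.0078
t9.03 p [0.5074 0.1405 0.1224] yaw_y 77.3 z [ 0.002  0.001 -1.   ] q [ 0.27  0.35 -0.1   1.12  0.    0.49] F [5.1 0.1 2.1] T [-0.14 -1.26  0.01] w 0.0078
clock: 9.87
eef_pos: [0.5093, 0.1413, 0.2288]
tool_rot: [0.112, 0.994, 0.002, 0.005]
ft_force: [1.3, 0.1, 1.1]
grip_width: 0.0856
t9.87 p [0.5093 0.1413 0.2288] yaw_y 77.2 z [ 0.01   0.003 -1.   ] q [0.27 0.28 0.09 1.36 0.   0.49] F [1.3 0.1 1.1] T [ 0.01 -0.01  0.01] w 0.0856
```

View pics/g2.png

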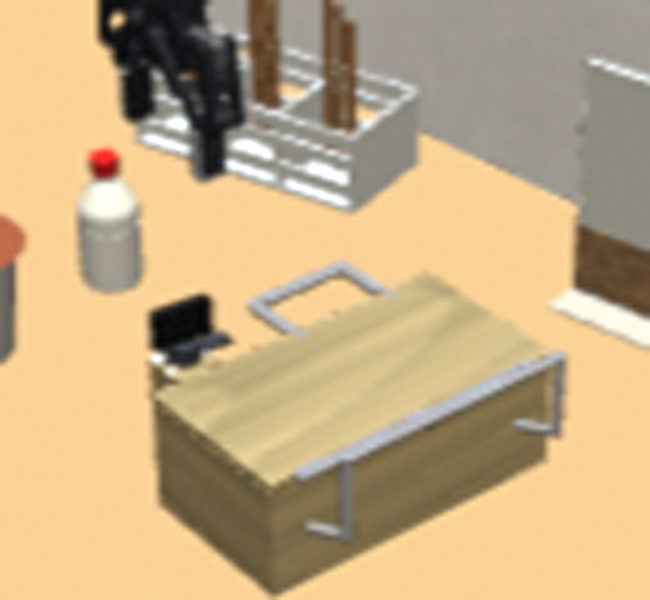

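The side view shows the lid shut, with the wing turned parallel to the lid edge at (180,320) and the tongue clear at (205,348). Next is the handle. The jaw axis already lies along box y, so I pre-shape to about 40 mm so that the inner finger fits in the loop.

```bash
python3 -m jog '[[[0.04,0.005,0,0,0,0,130],[0.08,0.010,0,0,0,0,130],[0.122,0.0155,0,0,0,0,130],[0.122,0.0155,-0.03,0,0,0,130],[0.122,0.0155,-0.06,0,0,0,130],[0.122,0.0155,-0.09,0,0,0,130],[0.122,0.0155,-0.11,0,0,0,130],[0.122,0.0155,-0.11,0,0,0,130],[0.122,0.0155,-0.11,0,0,0,130]]]'
python3 -c "
from h import *;st()
b=bot.camera('side')[130:220,200:290]
b=cv2.resize(b,None,fx=6,fy=6,interpolation=2);cv2.imwrite('pics/g3.png',cv2.convertScaleAbs(b,alpha=1.4))"
```

```text
clock: 10.67
eef_pos: [0.6263, 0.1553, 0.1094]
tool_rot: [0.112, 0.994, -0.001, -0.003]
ft_force: [-0.6, -0.2, -0.5]
grip_width: 0.0422
t10.67 p [0.6263 0.1553 0.1094] yaw_y 77.2 z [-0.006 -0.001 -1.   ] q [0.24 0.59 0.25 1.24 0.   0.47] F [-0.6 -0.2 -0.5] T [ 0.01 -0.07 -0.03] w 0.0422
```

View pics/g3.png

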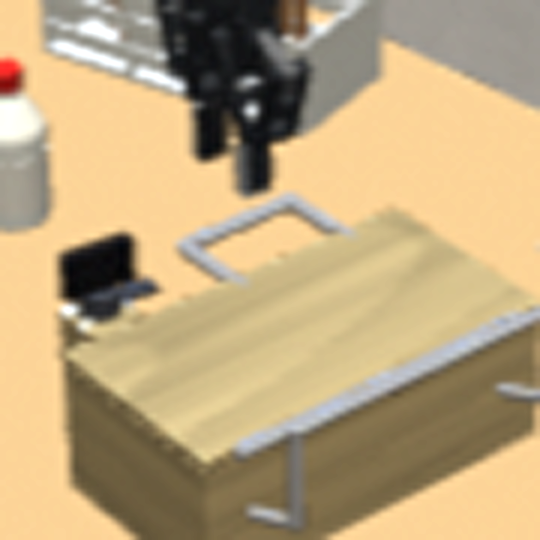

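The fingers hang above the bar on both sides. The yaw is 77.2°, and box y is 83.7°, so I add 6.5°, descend and close.

```bash
python3 -m jog '[[[0,0,0,0,0,6.5,130],[0,0,-0.018,0,0,6.5,130],[0,0,-0.034,0,0,6.5,130],[0,0,-0.034,0,0,6.5,130],[0,0,-0.034,0,0,6.5,130],[0,0,-0.034,0,0,6.5,255],[0,0,-0.034,0,0,6.5,255],[0,0,-0.034,0,0,6.5,255],[0,0,-0.034,0,0,6.5,255],[0,0,-0.034,0,0,6.5,255]]]'
python3 -m jog '[[[0,0,0,0,0,0,255],[0,0,0,0,0,0,255]]]'
python3 -c "
from h import *;st()
p=np.array([.577,.0475]);a=np.radians(-6.3)
for th in np.arange(0,2.36,.1):
    y=-.065+.178*np.cos(th)-(-.065+.178);z=.178*np.sin(th)
    print('%.2f'%th,np.round([-np.sin(a)*y,np.cos(a)*y,z],4).tolist())"
```

```text
clock: 11.55
eef_pos: [0.6307, 0.156, 0.0816]
tool_rot: [0.055, 0.998, 0.001, 0.003]
ft_force: [-0.9, -0.6, 8.4]
grip_width: 0.0001
clock: 11.72
eef_pos: [0.6307, 0.156, 0.0816]
tool_rot: [0.055, 0.998, 0.001, 0.003]
ft_force: [-0.3, -0.2, 9.1]
grip_width: 0.0
t11.72 p [0.6307 0.156  0.0816] yaw_y 83.7 z [ 0.006  0.001 -1.   ] q [ 0.24  0.61  0.21  1.16 -0.    0.35] F [-0.3 -0.2  9.1] T [-0.22  0.09  0.02] w 0.0000
0.00 [0.0, 0.0, 0.0]
0.10 [-0.0001, -0.0009, 0.0178]
0.20 [-0.0004, -0.0035, 0.0354]
0.30 [-0.0009, -0.0079, 0.0526]
0.40 [-0.0015, -0.014, 0.0693]
0.50 [-0.0024, -0.0217, 0.0853]
0.60 [-0.0034, -0.0309, 0.1005]
0.70 [-0.0046, -0.0416, 0.1147]
0.80 [-0.0059, -0.0537, 0.1277]
0.90 [-0.0074, -0.0669, 0.1394]
1.00 [-0.009, -0.0813, 0.1498]
1.10 [-0.0107, -0.0967, 0.1586]
1.20 [-0.0125, -0.1128, 0.1659]
1.30 [-0.0143, -0.1296, 0.1715]
1.40 [-0.0162, -0.1469, 0.1754]
1.50 [-0.0182, -0.1644, 0.1776]
1.60 [-0.0201, -0.1821, 0.1779]
1.70 [-0.022, -0.1997, 0.1765]
1.80 [-0.024, -0.2171, 0.1733]
1.90 [-0.0258, -0.2341, 0.1684]
2.00 [-0.0277, -0.2506, 0.1619]
2.10 [-0.0294, -0.2662, 0.1537]
2.20 [-0.031, -0.281, 0.1439]
2.30 [-0.0325, -0.2948, 0.1327]
```

The jaws shut fully with 9 N pushing up, so they missed the bar. I'll look at it.

```bash
python3 -c "
from h import *
b=bot.camera('side')[130:210,200:290]
b=cv2.resize(b,None,fx=7,fy=7,interpolation=2);cv2.imwrite('pics/g4.png',cv2.convertScaleAbs(b,alpha=1.4))
for y in (.139,.149,.156):
  print(proj('side',[.629,y,.089])-[200,130])
print((proj('side',[.63,.156,.0736])-[200,130])*7)
for X in((0,.113),(.08,.113),(.0,.065),(.08,.065)):
  a=np.radians(-6.3);c,s=np.cos(a),np.sin(a);print(X,(proj('side',[.577+c*X[0]-s*X[1],.0475+s*X[0]+c*X[1],.089])-[200,130])*7)"
```

```text
[41.58338509 37.93333141]
[39.598346  36.8688794]
[38.21633711 36.12777318]
[269.480081   277.75851549]
(0, 0.113) [205.35593289 280.34194308]
(0.08, 0.113) [330.19683677 226.68700075]
(0.0, 0.065) [264.33970155 321.26367909]
(0.08, 0.065) [389.89434812 265.69741712]
```

View pics/g4.png

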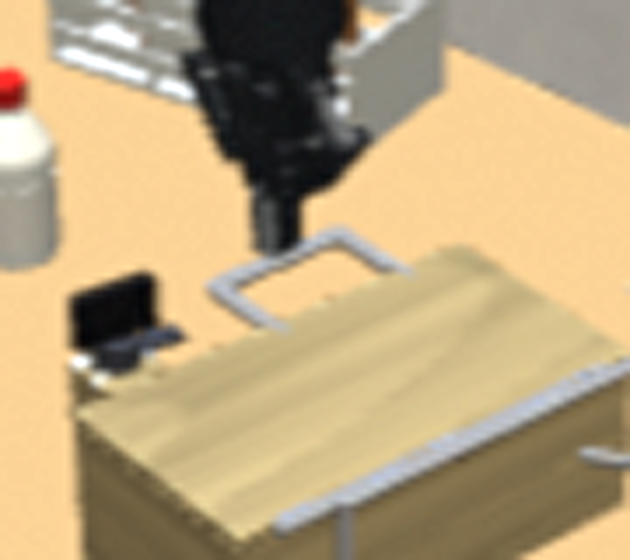

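```bash
python3 -c "
from h import *
print(bot.tip_extent)
for z in (.07,.08,.09,.1,.11): print(z,'now',(proj('side',[.630,.145,z])-[200,130])*7,'g3',(proj('side',[.626,.129,z+.02])-[200,130])*6)
st()"
```

```text
0.008
0.07 now [284.7363034  291.92713186] g3 [257.81735154 234.56699575]
0.08 now [284.43028444 275.32824075] g3 [257.59690805 220.09938973]
0.09 now [284.12187508 258.61983192] g3 [257.37470619 205.53490183]
0.1 now [283.81104488 241.80064967] g3 [257.1507232  190.87240405]
0.11 now [283.49776291 224.8694172 ] g3 [256.92493589 176.11074914]
t11.77 p [0.6307 0.156  0.0816] yaw_y 83.7 z [ 0.006  0.001 -1.   ] q [ 0.24  0.61  0.21  1.16 -0.    0.35] F [-0.9  0.2  7.7] T [-0.24  0.1  -0.05] w -0.0000
```

By the picture, the tips are about 12 mm behind the TCP instead of 8 mm ahead of it, so they landed on top of the bar. I'll rise, reopen and go 22 mm deeper.

```bash
python3 -m jog '[[[0,0,0.035,0,0,0,255],[0,0,0.035,0,0,0,130],[0,0,0.035,0,0,0,130],[0,0,0.035,0,0,0,130],[0,0,0.035,0,0,0,130],[0,0,0.01,0,0,0,130],[0,0,-0.01,0,0,0,130],[0,0,-0.022,0,0,0,130],[0,0,-0.022,0,0,0,130],[0,0,-0.022,0,0,0,130]]]'
python3 -c "
from h import *;st()
b=bot.camera('side')[130:210,200:290]
b=cv2.resize(b,None,fx=7,fy=7,interpolation=2);cv2.imwrite('pics/g5.png',cv2.convertScaleAbs(b,alpha=1.4))"
```

```text
clock: 12.6
eef_pos: [0.6271, 0.1554, 0.0543]
tool_rot: [0.055, 0.998, -0.001, -0.002]
ft_force: [-0.1, -0.5, 0.6]
grip_width: 0.042
t12.60 p [0.6271 0.1554 0.0543] yaw_y 83.7 z [-0.004 -0.001 -1.   ] q [0.24 0.64 0.18 1.12 0.   0.35] F [-0.1 -0.5  0.6] T [-0.02  0.01 -0.03] w 0.0420
```

View pics/g5.png

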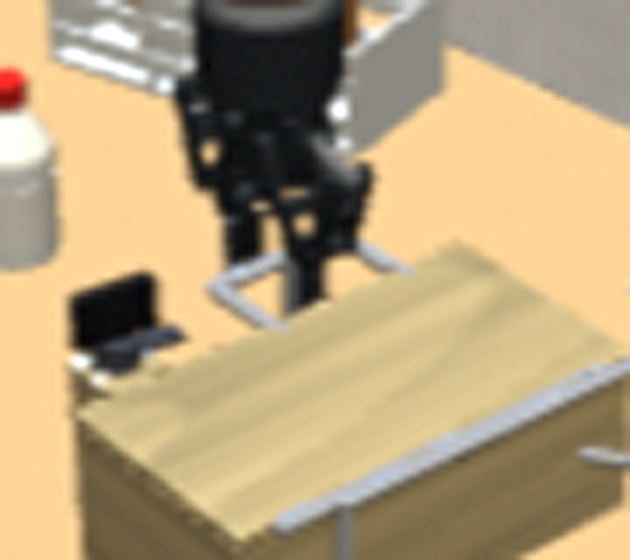

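The inner finger is now inside the loop, with its tip at about (305,310), and the outer finger is beyond the bar at (240,255). I'll close.

```bash
python3 -m jog '[[[0,0,0,0,0,0,255],[0,0,0,0,0,0,255],[0,0,0,0,0,0,255],[0,0,0,0,0,0,255],[0,0,0,0,0,0,255],[0,0,0,0,0,0,255],[0,0,0,0,0,0,255]]]'
python3 -c "
from h import *;st()"
```

```text
clock: 13.23
eef_pos: [0.6293, 0.1548, 0.0574]
tool_rot: [0.056, 0.998, -0.0, 0.001]
ft_force: [-0.9, -4.4, 5.9]
grip_width: 0.0077
t13.23 p [0.6293 0.1548 0.0574] yaw_y 83.6 z [ 0.002 -0.001 -1.   ] q [ 0.24  0.63  0.18  1.12 -0.    0.35] F [-0.9 -4.4  5.9] T [-0.96  0.15  0.03] w 0.0077
```

Gripped at 7.7 mm. I'll swing along the arc at 0.1 rad per row.

```bash
python3 -m jog '[[[0,-0.001,0.018,0,0,0,255],[0,-0.0035,0.035,0,0,0,255],[-0.001,-0.008,0.0525,0,0,0,255],[-0.0015,-0.014,0.069,0,0,0,255],[-0.0025,-0.0215,0.085,0,0,0,255],[-0.0035,-0.031,0.1005,0,0,0,255],[-0.0035,-0.031,0.1005,0,0,0,255]]]'
python3 -c "
from h import *;st()"
```

```text
clock: 13.82
eef_pos: [0.6258, 0.1247, 0.1596]
tool_rot: [0.056, 0.998, 0.001, 0.002]
ft_force: [-0.2, 1.8, 1.4]
grip_width: 0.0077
t13.82 p [0.6258 0.1247 0.1596] yaw_y 83.6 z [ 0.003  0.003 -1.   ] q [0.2  0.54 0.3  1.32 0.   0.31] F [-0.2  1.8  1.4] T [ 0.56  0.05 -0.02] w 0.0077
```

```bash
python3 -m jog '[[[-0.001,-0.0105,0.014,0,0,0,255],[-0.0025,-0.023,0.027,0,0,0,255],[-0.004,-0.036,0.039,0,0,0,255],[-0.0055,-0.0505,0.0495,0,0,0,255],[-0.0075,-0.066,0.058,0,0,0,255],[-0.009,-0.082,0.0655,0,0,0,255],[-0.011,-0.0985,0.071,0,0,0,255],[-0.013,-0.116,0.075,0,0,0,255],[-0.015,-0.1335,0.077,0,0,0,255],[-0.015,-0.1335,0.077,0,0,0,255]]]'
python3 -c "
from h import *;st()
b=bot.camera('side')[100:220,180:320]
b=cv2.resize(b,None,fx=5,fy=5,interpolation=2);cv2.imwrite('pics/g6.png',cv2.convertScaleAbs(b,alpha=1.4))"
```

```text
clock: 14.65
eef_pos: [0.6108, -0.0092, 0.2376]
tool_rot: [0.056, 0.998, 0.001, 0.003]
ft_force: [-4.0, 2.9, 14.9]
grip_width: 0.0076
t14.65 p [ 0.6108 -0.0092  0.2376] yaw_y 83.6 z [ 0.006  0.003 -1.   ] q [-0.02  0.46  0.36  1.47  0.    0.1 ] F [-4.   2.9 14.9] T [ 0.8   0.76 -0.06] w 0.0076
```

View pics/g6.png

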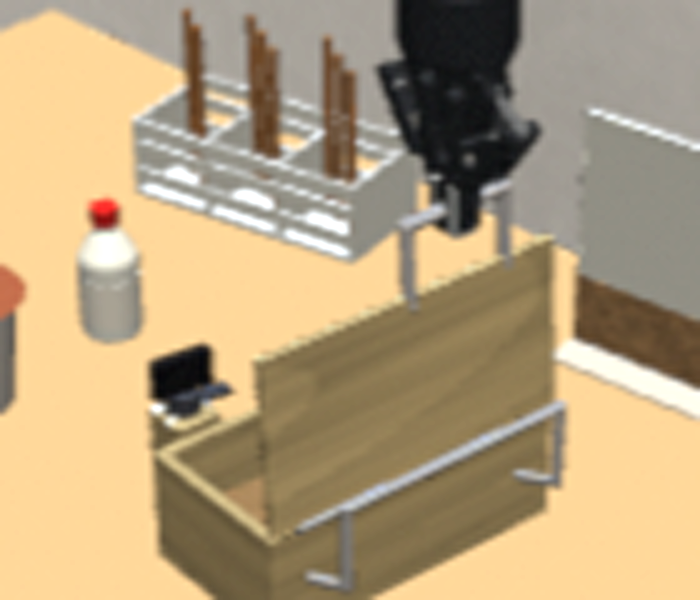

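The lid is nearly upright and held, with the catch still clear. I'll continue past vertical, raising the path 2 mm to ease the upward push.

```bash
python3 -m jog '[[[-0.002,-0.0175,0.002,0,0,0,255],[-0.004,-0.0355,0.001,0,0,0,255],[-0.006,-0.0525,-0.0025,0,0,0,255],[-0.0075,-0.07,-0.007,0,0,0,255],[-0.0085,-0.078,-0.01,0,0,0,255],[-0.0095,-0.086,-0.0135,0,0,0,255],[-0.0095,-0.086,-0.0135,0,0,0,255],[-0.0095,-0.086,-0.0135,0,0,0,255]]]'
python3 -c "
from h import *;st()"
```

```text
clock: 15.37
eef_pos: [0.6007, -0.095, 0.2199]
tool_rot: [0.055, 0.998, -0.0, 0.0]
ft_force: [-0.7, -1.0, 3.0]
grip_width: 0.0076
t15.37 p [ 0.6007 -0.095   0.2199] yaw_y 83.6 z [ 0. -0. -1.] q [-0.16  0.46  0.32  1.43 -0.   -0.05] F [-0.7 -1.   3. ] T [-0.19  0.06 -0.06] w 0.0076
```

```bash
python3 -m jog '[[[-0.001,-0.008,-0.004,0,0,0,255],[-0.0015,-0.0155,-0.008,0,0,0,255],[-0.0025,-0.023,-0.013,0,0,0,255],[-0.003,-0.0265,-0.0155,0,0,0,255],[-0.0035,-0.0305,-0.018,0,0,0,255],[-0.0035,-0.034,-0.021,0,0,0,255],[-0.004,-0.0375,-0.0235,0,0,0,255],[-0.0045,-0.041,-0.0265,0,0,0,255],[-0.005,-0.044,-0.029,0,0,0,255],[-0.005,-0.044,-0.029,0,0,0,255]]]'
python3 -c "
from h import *;st()"
python3 -m jog '[[[0,0,0,0,0,0,255],[0,0,0,0,0,0,255]]]'
python3 -c "
from h import *;st()
b=bot.camera('side')[100:220,180:320]
b=cv2.resize(b,None,fx=5,fy=5,interpolation=2);cv2.imwrite('pics/g7.png',cv2.convertScaleAbs(b,alpha=1.4))"
```

```text
clock: 16.2
eef_pos: [0.5955, -0.1391, 0.1898]
tool_rot: [0.055, 0.998, 0.0, -0.0]
ft_force: [1.7, 0.8, -1.9]
grip_width: 0.0079
t16.20 p [ 0.5955 -0.1391  0.1898] yaw_y 83.7 z [-0.001  0.    -1.   ] q [-0.23  0.48  0.27  1.37  0.   -0.12] F [ 1.7  0.8 -1.9] T [ 0.23 -0.46 -0.06] w 0.0079
clock: 16.37
eef_pos: [0.5956, -0.1383, 0.1906]
tool_rot: [0.055, 0.998, 0.0, -0.0]
ft_force: [2.4, 1.4, -1.8]
grip_width: 0.0077
t16.37 p [ 0.5956 -0.1383  0.1906] yaw_y 83.7 z [-0.     0.001 -1.   ] q [-0.23  0.48  0.27  1.37  0.   -0.12] F [ 2.4  1.4 -1.8] T [ 0.34 -0.5  -0.07] w 0.0077
```

View pics/g7.png

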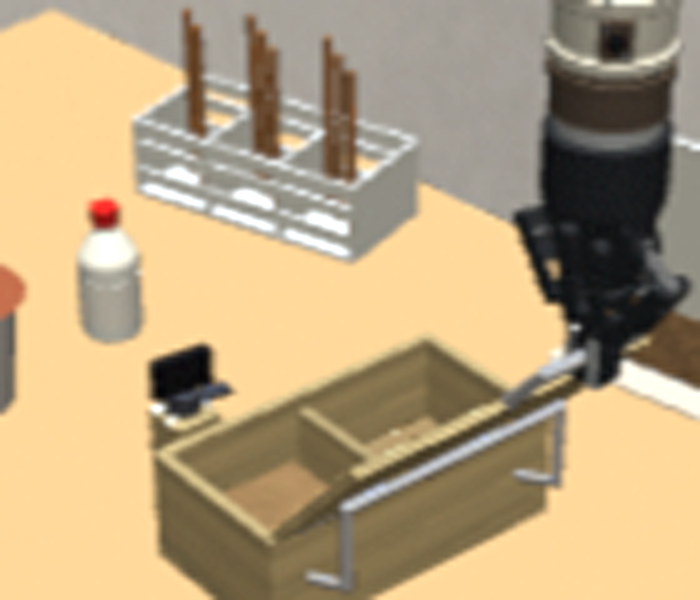

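The lid lies along the stop rail, or a hair above it, since the force on the tool is still slightly downward. I'll press about 0.03 rad further and check for contact before releasing.

```bash
python3 -m jog '[[[0,-0.002,-0.002,0,0,0,255],[-0.0005,-0.004,-0.0035,0,0,0,255],[-0.0005,-0.004,-0.0035,0,0,0,255],[-0.0005,-0.004,-0.0035,0,0,0,255]]]'
python3 -c "
from h import *;st()"
```

```text
clock: 16.75
eef_pos: [0.5956, -0.1399, 0.1891]
tool_rot: [0.054, 0.999, 0.003, 0.001]
ft_force: [0.6, 7.9, 4.5]
grip_width: 0.0079
t16.75 p [ 0.5956 -0.1399  0.1891] yaw_y 83.8 z [ 0.002  0.005 -1.   ] q [-0.23  0.48  0.27  1.36  0.01 -0.13] F [0.6 7.9 4.5] T [ 1.84 -0.16 -0.08] w 0.0079
```

There is firm contact with the rail. I'll relax the push, open moderately and lift straight up.

```bash
python3 -m jog '[[[0,0.002,0.002,0,0,0,255],[0,0.002,0.002,0,0,0,200],[0,0.002,0.002,0,0,0,150],[0,0.002,0.002,0,0,0,150],[0,0.002,0.002,0,0,0,150],[0,0.002,0.012,0,0,0,150],[0,0.002,0.03,0,0,0,150],[0,0.002,0.06,0,0,0,150],[0,0.002,0.1,0,0,0,150],[0,0.002,0.1,0,0,0,150]]]'
python3 -m jog '[[[0,0.0,0.02,0,0,0,150],[0,0,0.02,0,0,0,150],[0,0,0.02,0,0,0,150]]]'
python3 -c "
from h import *;st()
b=bot.camera('side')[100:220,180:320]
b=cv2.resize(b,None,fx=5,fy=5,interpolation=2);cv2.imwrite('pics/g8.png',cv2.convertScaleAbs(b,alpha=1.4))
a=cv2.imread('pics/side0.png');c=bot.camera('side');d=cv2.absdiff(a,c).max(2)
print('diff mug',d[150:185,158:188].max(),'bottle',d[140:168,195:209].max(),'tape',d[255:280,345:375].max())"
```

```text
clock: 17.58
eef_pos: [0.5977, -0.1418, 0.2972]
tool_rot: [0.055, 0.998, -0.001, 0.007]
ft_force: [-0.7, -0.4, 1.3]
grip_width: 0.0351
clock: 17.83
eef_pos: [0.5956, -0.1412, 0.3091]
tool_rot: [0.055, 0.998, -0.0, 0.002]
ft_force: [0.7, 0.2, -0.0]
grip_width: 0.0352
t17.83 p [ 0.5956 -0.1412  0.3091] yaw_y 83.7 z [ 0.003 -0.001 -1.   ] q [-0.23  0.47  0.56  1.66 -0.   -0.12] F [ 0.7  0.2 -0. ] T [-0.04  0.03  0.07] w 0.0352
diff mug 13 bottle 13 tape 13
```

View pics/g8.png

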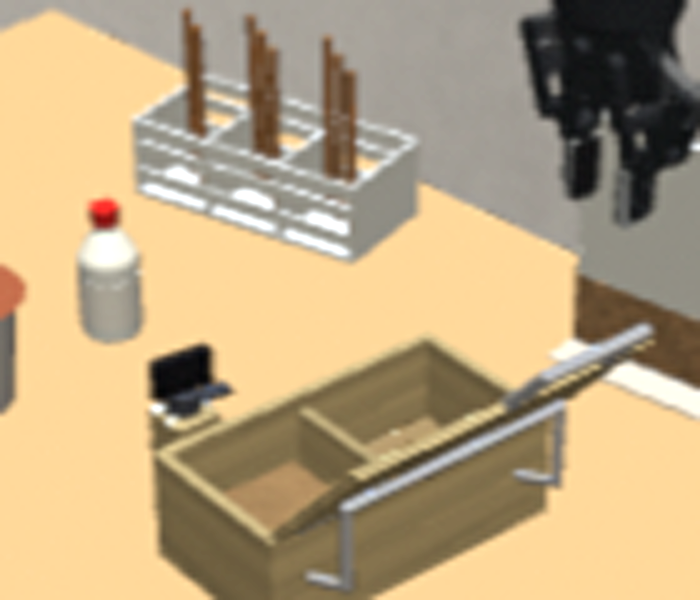

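The lid rests on its rail, the gripper is well clear, the tongue is still turned away, and the bystanders look unchanged. Handing in.

```bash
python3 -c "
from workcell import bot;print(bot.job_done())"
```

```text
the job is handed in; nothing more can be done
None
```

The catch is freed and turned clear, and the lid is open on its stop rail. I handed the job in at about 18 s, and no verdict was reported.

**What I did:**
- I rocked the wing knob about ±12.5° for nine swings until it broke free. I then turned it to about 84° (1.46 rad by tool yaw).
- I swung the lid along its arc with the tool pointing down. I slowed to about 0.5 rad/s near the stop, felt the rail take the load (about 9 N), then opened the fingers and lifted away.

**Last checks:**
- The final side picture shows the lid on its rail, the tongue clear of the lid, and the gripper well away from everything with about 0 N on the wrist.
- The mug, bottle and tape match the first picture within image noise.
- I inferred the lid and catch angles from pictures and the tool pose; they were not read directly.

**What disagreed:**
- **Fingertips:** the pictures put them about 12 mm behind the TCP, not 8 mm ahead as `bot.tip_extent` says. My first try at the handle therefore shut on top of the bar, with about 9 N of contact. I went 22 mm deeper and it held. The knob must also have been gripped only near its top.
- **Grip width:** it read 7–8 mm on parts that are 10–11 mm thick.

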